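Set the bench gap gauge with its thumbwheel and lock it

ROBOT

A 6-joint arm with a two-finger parallel gripper is mounted at the origin on a cart in front of the work surface, level with it; the furniture and walls round the work are solid. World frame = base frame: x ahead of the robot, y to its left, z up, the work surface at z = 0. Lengths are in m, angles in rad, forces in N, time in s.
With the tool pointing down it reaches from about 0.35 to 0.975 m from the base axis. Payload 7.1 kg.
Tool frame: the origin (TCP) lies midway between the tips of the shut fingers; the grasp point (between the pads) lies 19 mm behind it; z points along the fingers, y is the line along which they close (so a half turn about z gives the same grasp; the last joint's range is limited). The gripper opens to 88 mm and grips with 3 to 60 N. Pads are 20 mm wide; open, the fingers measure 115 mm over their backs; the gripper's body (75 mm by 178 mm) begins 61 mm behind the grasp point.
Start: joints at [-1.348, 0.423, 1.63, -0, 1.089, -0.019], TCP at [0.15, -0.607, 0.223] pointing down, gripper open.
Joint ranges: [-3, 3], [-0.9, 2.11], [0.09, 2.58], [-1.31, 4.45], [0.11, 2.69], [-2.54, 2.54]. Speed limits (rad/s): [2.39, 2.39, 3.01, 3.14, 3.14, 3.14].

INTERFACE

Orientations are given as a unit quaternion [w, x, y, z].
In Python, from station import move_pose, movel, movej, command_gripper, wait, inverse_kinematics, read_camera, camera_info, MotionError, job_done, get_time, get_joint_pos, get_qvel, get_effort, get_tcp_pos, get_ee_rot, get_ft_force, get_ft_torque, get_grip_width, get_finger_force gives the robot as it stands. Calls block until the motion is done:
- move_pose(position, orientation): joint-space move of the TCP to a pose.
- movel(position, frame=None, v=0.15, until_force=None): straight line of the TCP; frame=None keeps the orientation; v is the mean speed in m/s. With until_force (N) it stops when the force on the tool has changed by that much, and returns True; else False.
- movej(angles): joint-space move.
- command_gripper(opening): opening from 0.0 (shut) to 1.0 (fully open); the grip force is fixed at half the most; returns when the fingers have stopped.
- wait(seconds).
- inverse_kinematics(position, orientation): joint angles nearest the present ones, or None.
- read_camera(name): name is "side" or "top"; returns the picture (420x560x3 uint8, red, green, blue); there is no depth.
- camera_info(name): a dict with "intrinsics" (3x3 intrinsics, pixels), "T" (4x4, takes a point from camera to world coordinates). Camera axes: x right, y up, looking along -z (the intrinsics and any distortion apply to the point x, -y, -z); pixel columns grow to the right and rows downward; lengths in m; the calibration is good to about 2 mm. A picture is of the moment at which its call begins. camera_info takes no time and is no camera call.
A pose or a line that the arm cannot do raises MotionError and nothing moves.
- job_done(): hands the job in; it is judged then, once.
Readings, each from a call of its own:
- get_time(): time.
- get_joint_pos(): joint angles.
- get_qvel(): joint speeds.
- get_effort(): joint torques, N m.
- get_tcp_pos(): TCP position.
- get_ee_rot(): TCP orientation.
- get_ft_force(): force on the tool from outside, world axes, zero at the start.
- get_ft_torque(): the same for the moment, N m.
- get_grip_width(): opening from 0.0 (shut) to 1.0 (fully open).
- get_finger_force(): force on a finger pad.
Only numpy, scipy, OpenCV 4.12 (cv2) and the standard library are available. Lean on these libraries where they do the work, as an engineer would, in place of code of your own. Each camera call takes 0.05 s, during which the arm holds its last target. There are 200 camera calls.

TASK

Set the grey bench gap gauge: with a fingertip, roll its knurled wheel until the pointer on the moving jaw lines up with the line on the index tab, then press the lock lever fully down so that the setting is kept. Use the wheel only - do not push on the jaw or shift the index tab - and pick up or disturb nothing that lies around.

Things in the scene. Friction and masses are not known exactly. Their poses are not given: they have to be found in the camera images.
- gauge: Bench gap gauge, bolted down: grey base 108 (x) x 220 (y) x 14 mm. Origin: centre of its underside. x points to its back, y along the slideway to the wheel end, z up. Along y: fixed jaw (face y=-56 mm), moving jaw (y=-20 to 24 at the start), both 46 mm high; knurled wheel (y=43 to 57); lock lever (y=97, at the front, -x). Pointer and index tab are at the front edge beside the jaws.
- gauge_wheel_top (a point): Crest (highest point) of the knurled wheel, 54.4 mm above the bench, at x=0, y=50 mm on the gauge. Dark steel disc 14 mm wide, radius 24.4 mm over 30 ribs 1.4 mm high; axis along the gauge's y, 30 mm up. Cheeks beside it are 43 mm high, so the upper rim is free from above. A fingertip dragged over the top to the gauge's -x (front) closes the jaws, to +x opens them.
- wheel (a joint): Angle of the knurled wheel (rad), 0 at the start, grows as its top rolls to the gauge's -x. A quick-lead screw moves the jaw 3 mm per rad (0.123 mm per mm of rim travel). About 2.5 N along the rim turns it; it stays where it is left.
- jaw (a joint): Travel of the moving jaw (m) towards the fixed jaw (the gauge's -y): 0 at the start, with a 36 mm gap between the jaws; limits -0.004 and 0.024. It is to be moved by the wheel only (the screw resists a push on the jaw with 20 N).
- pointer (a point): Front end of the pointer: a small steel plate with a black line across it on the front of the moving jaw, 18.6 mm above the bench. Axes as the gauge's. Moves along the gauge's y with the jaw.
- index_mark (a point): Rear end of the line on the index tab, a small dark block clamped on the rail at the gauge's front edge, with a white line on a tongue that faces the pointer; 18.6 mm above the bench. Axes as the gauge's. It stands 7 to 15 mm to the gauge's -y side of the pointer at the start; the pointer is set when both have the same y in the gauge's frame.
- lock (a joint): Cam lock lever (rad): at the start it stands up at a slant (0 to 0.12); 0.9 is fully down, against its stop. It stays where it is left; 3 to 12 N on the paddle moves it. Its eccentric drives a small loose brass plunger, lying in a guide at the wheel's front, between the wheel's ribs: once down, the wheel is held but for a play worth 0.5 mm of jaw travel.
- gauge_lock_axis (a point): Point on the lock lever's shaft, in the plane of the lever, 30 mm above the bench (fixed on the gauge at x=-45.4, y=97 mm). The shaft lies along the gauge's y.
- lock_paddle (a point): Centre of the ribbed upper face of the lever's dark paddle (30 mm long, 20 mm wide along y, 7 mm thick), 50 mm from the shaft; the free end is 65 mm from it. At the start this point is 71 mm above the bench and the end about 40 mm forward (gauge's -x) of the shaft. Pressed down it swings forward and down; fully down the lever is level and the point at x=-95.4, y=97, z=33.5 mm on the gauge.
- dropper: White dropper bottle with a blue cap, 29 mm across, 74 mm high, standing loose in front of the gauge near the jaws. Origin: centre of its underside. To be left alone.
- vernier: Steel vernier caliper, 68 x 205 x 9 mm, lying loose behind the gauge. Origin: centre of its underside. To be left alone.
- parts_bin: Blue open parts bin, 68 x 91 mm, 42 mm high, standing loose at the wheel end of the gauge. Origin: centre of its underside. To be left alone.

How it is judged:
By the outcome, as a careful person would: the job done as asked, in the order asked, and still so for the second after the job is handed in, with the robot touching nothing.
It also fails if it takes over 54 s, if anything falls off the work surface, if the arm or the gripper's body presses on something with over 40 N, if the wrist force passes 120 N, or if a joint passes its speed limit or range.

## Working session

There is one attempt and no reset: what is moved stays moved. The work goes in short steps, each a Python script; the robot and the scene stay as the last script left them, time stands still between calls to the robot, and variables do not carry over. Pictures are saved under pics/ and viewed, at most 13 in all, crops included, and the job is handed in when it is done.

```bash
mkdir -p pics; ls
python3 - <<'E'
from station import *
import cv2,numpy as np
np.set_printoptions(precision=4,suppress=True)
for n in("top","side"):
    im=read_camera(n); cv2.imwrite(f"pics/{n}0.png",im[...,::-1]); c=camera_info(n); print(n,c)
print(get_time(),get_tcp_pos(),get_ee_rot())
E
```

```text
pics
top {'intrinsics': array([[408.3248,   0.    , 280.385 ],
       [  0.    , 408.3248, 204.7797],
       [  0.    ,   0.    ,   1.    ]]), 'T': array([[-0.0099,  0.9877, -0.1562,  0.4105],
       [-0.9997, -0.0133, -0.0209,  0.2485],
       [-0.0227,  0.156 ,  0.9875,  0.9292],
       [ 0.    ,  0.    ,  0.    ,  1.    ]])}
side {'intrinsics': array([[490.065 ,   0.    , 270.9525],
       [  0.    , 490.065 , 197.7212],
       [  0.    ,   0.    ,   1.    ]]), 'T': array([[ 0.9973, -0.0551,  0.0484,  0.5978],
       [ 0.0692,  0.4893, -0.8694, -0.4784],
       [ 0.0242,  0.8704,  0.4918,  0.5038],
       [ 0.    ,  0.    ,  0.    ,  1.    ]])}
0.1 [ 0.1496 -0.6063  0.222 ] [-0.0007  0.9927  0.1206 -0.0001]
```

View pics/top0.png

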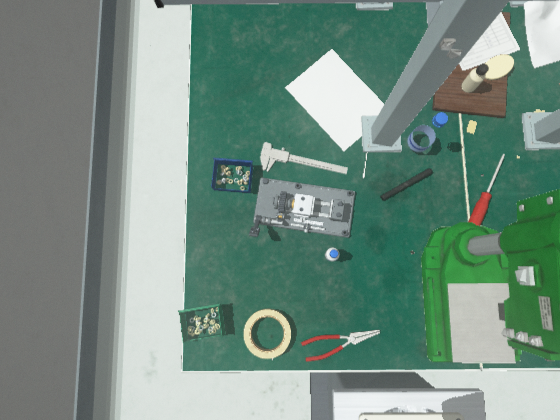

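View pics/side0.png

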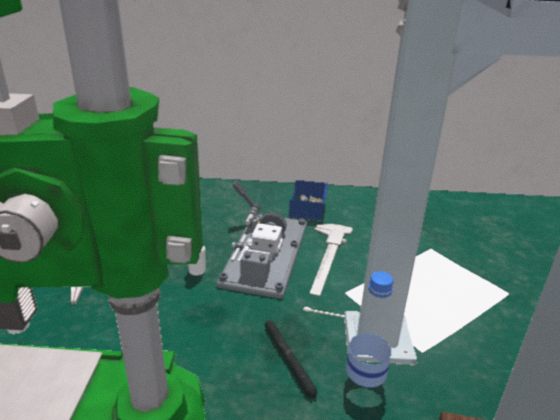

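The top view shows the gauge around (305,208), with the wheel at about (283,200), the lever paddle at (256,230) and the dropper at (333,254). The gauge's wheel end points left, which is world +y. The side view shows the gauge around (265,250), lever tip at (236,186). Next I'll enlarge both views.

Run:
```python
import cv2,numpy as np
a=cv2.imread("pics/top0.png")[170:270,240:370]; b=cv2.imread("pics/side0.png")[175:300,190:340]
cv2.imwrite("pics/c1.png",cv2.resize(a,None,fx=6,fy=6,interpolation=cv2.INTER_CUBIC))
cv2.imwrite("pics/c2.png",cv2.resize(b,None,fx=4.7,fy=4.7,interpolation=cv2.INTER_CUBIC))
```

```text
(no output)
```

View pics/c1.png

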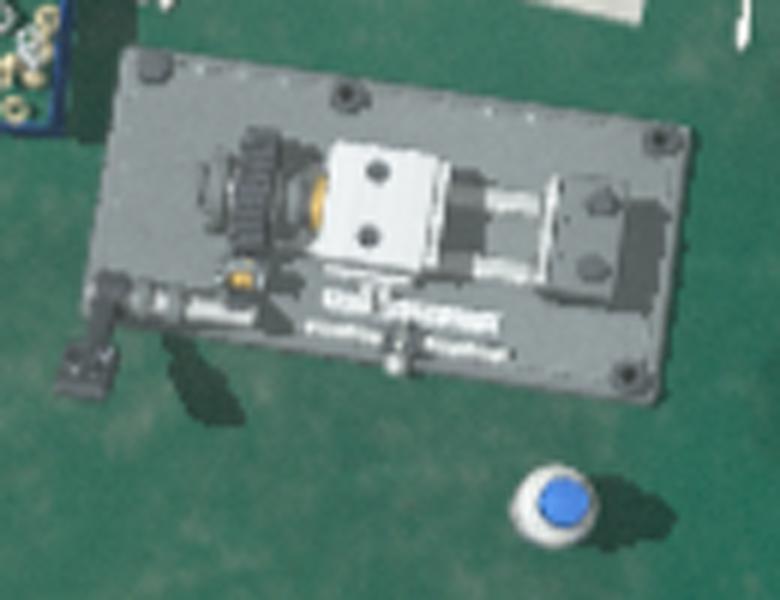

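View pics/c2.png

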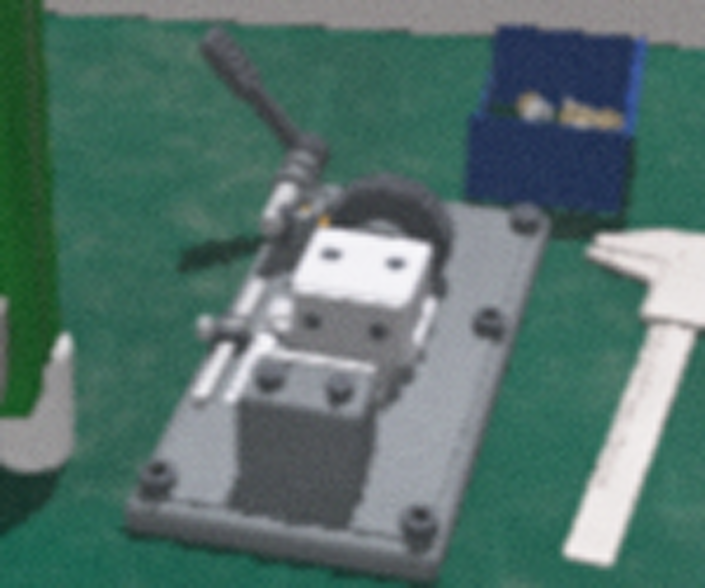

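```bash
cat > h.py <<'E'
from station import *
import cv2,numpy as np
np.set_printoptions(precision=4,suppress=True)
def avg(n,k): return np.mean([read_camera(n).astype(np.float32) for _ in range(k)],0)
def ray(n,px):
    c=camera_info(n);K=c["intrinsics"];T=c["T"]
    p=np.atleast_2d(np.asarray(px,float)); d=np.c_[(p[:,0]-K[0,2])/K[0,0],-(p[:,1]-K[1,2])/K[1,1],-np.ones(len(p))]
    return T[:3,3],d@T[:3,:3].T
def cast(n,px,z):
    o,d=ray(n,px); return o+d*((z-o[2])/d[:,2])[:,None]
def proj(n,P):
    c=camera_info(n);K=c["intrinsics"];T=c["T"]; q=(np.atleast_2d(P)-T[:3,3])@T[:3,:3]
    return np.c_[K[0,0]*q[:,0]/-q[:,2]+K[0,2],K[1,1]*-q[:,1]/-q[:,2]+K[1,2]]
def two(a,b):
    o1,d1=ray("top",a);o2,d2=ray("side",b);d1=d1[0];d2=d2[0]
    s=np.linalg.lstsq(np.c_[d1,-d2],o2-o1,rcond=None)[0]; p,q=o1+s[0]*d1,o2+s[1]*d2
    return (p+q)/2,np.linalg.norm(p-q)
E
python3 - <<'E'
from h import *
u=lambda p:(np.array(p)+.5)/6-.5+[240,170]
s=lambda p:(np.array(p)+.5)/4.7-.5+[190,175]
C=cast("top",u([(125,48),(690,128),(655,403),(85,315)]),.014)[:,:2]
print(C,[np.linalg.norm(C[i]-C[i-1]) for i in range(4)])
m=np.array([[54,110],[54,-110],[-54,-110],[-54,110]])/1e3
a=m-m.mean(0);b=C-C.mean(0);U,S,V=np.linalg.svd(a.T@b);R=(U@V).T;print("yaw",np.degrees(np.arctan2(R[1,0],R[0,0])),"c",C.mean(0),"res mm",(b-a@R.T)*1e3)
print("dropper",cast("top",u((563,503)),.074),"wheel crest",cast("top",u((262,190)),.054),"paddle",cast("top",u((88,365)),.075), two(u((88,365)),s((228,55))))
print("press low pts",cast("top",[(430,362),(425,240),(450,362),(560,362)],.03),"at z.4",cast("top",[(470,230),(545,345),(515,205),(545,195)],.4))
print("side base right",cast("side",[(200,395),(160,350)],.03))
o,d=ray("side",[(200,210),(200,135),(158,100),(130,40)]);
for y in(-.1,-.2,-.3): print(y,o+d*((y-o[1])/d[:,1])[:,None])
for r in(.35,.4):
  for z in(.2,.35,.5): print(r,z,inverse_kinematics([r*.22,-r*.975,z],get_ee_rot()))
E
```

```text
[[0.6191 0.3131]
 [0.5849 0.0989]
 [0.4809 0.1159]
 [0.5165 0.3284]] [np.float64(0.10371837628378408), np.float64(0.21689934126089547), np.float64(0.10533094416501204), np.float64(0.21549885499213098)]
yaw -9.21199982145994 c [0.5504 0.2141] res mm [[-2.1668 -0.9071]
 [-1.1692  2.0729]
 [ 1.479   1.7291]
 [ 1.8569 -2.895 ]]
dropper [[0.4421 0.1575 0.074 ]] wheel crest [[0.5566 0.2607 0.054 ]] paddle [[0.4918 0.322  0.075 ]] (array([0.4917, 0.3223, 0.0715]), np.float64(0.0008899862210885734))
press low pts [[ 0.2166 -0.0413  0.03  ]
 [ 0.4707 -0.0473  0.03  ]
 [ 0.2164 -0.0826  0.03  ]
 [ 0.2153 -0.3085  0.03  ]] at z.4 [[ 0.4581  0.0161  0.4   ]
 [ 0.3156 -0.0634  0.4   ]
 [ 0.4898 -0.0442  0.4   ]
 [ 0.5024 -0.0839  0.4   ]]
side base right [[ 0.5022 -0.1073  0.03  ]
 [ 0.4391 -0.0454  0.03  ]]
-0.1 [[ 0.5123 -0.1     0.2728]
 [ 0.5157 -0.1     0.3462]
 [ 0.4827 -0.1     0.3749]
 [ 0.4651 -0.1     0.4216]]
-0.2 [[ 0.5349 -0.2     0.3338]
 [ 0.5374 -0.2     0.3879]
 [ 0.5131 -0.2     0.409 ]
 [ 0.5002 -0.2     0.4433]]
-0.3 [[ 0.5575 -0.3     0.3949]
 [ 0.5591 -0.3     0.4295]
 [ 0.5435 -0.3     0.443 ]
 [ 0.5352 -0.3     0.465 ]]
0.35 0.2 [-1.3829  0.0391  2.2124 -0.      0.8914 -0.0539]
0.35 0.35 [-1.3829 -0.1693  2.0185 -0.      1.2937 -0.0539]
0.35 0.5 [-1.3829 -0.2487  1.76   -0.      1.6317 -0.0539]
0.4 0.2 [-1.3786  0.121   2.1194 -0.      0.9026 -0.0496]
0.4 0.35 [-1.3786 -0.0742  1.9382 -0.      1.2791 -0.0496]
0.4 0.5 [-1.3786 -0.1559  1.6887 -0.      1.6102 -0.0496]
```

Run:
```python
from h import *
from scipy.optimize import least_squares
q0=get_ee_rot();D=[]
for r in(.36,.45,.6,.8):
  for z in(.1,.2,.35,.5):
    q=inverse_kinematics([r*.2194,-r*.9756,z],q0)
    if q is not None: D.append([r,z,*q])
D=np.array(D)
def f(p,D=D):
    a=D[:,3];b=a+D[:,4]
    return np.r_[p[4]+p[0]*np.sin(a)+p[1]*np.sin(b)-D[:,0]*1, p[2]+p[0]*np.cos(a)+p[1]*np.cos(b)-D[:,1]]
s=least_squares(f,[.4,.4,0,0,0]);L1,L2,hd,_,r0=s.x;print("L1 L2 h-d r0",s.x,abs(s.fun).max())
print("psi check",D[0])
for dz in (0,.3,.6,.8,1.0):  # tilt tool for d
    t=dz; 
    R=np.array([0,1,0])
# tilt tool to get d: rotate about horizontal axis perpendicular to radial
from scipy.spatial.transform import Rotation as Ro
t=np.array([.9756,.2194,0]); w,x,y,zz=q0
Rq=Ro.from_rotvec(t*.4)*Ro.from_quat([x,y,zz,w]); qq=np.roll(Rq.as_quat(),1)
P=np.array([.5*.2194,-.5*.9756,.3]);q=inverse_kinematics(P,qq);a,b,c=q[1],q[1]+q[2],q[1]+q[2]+q[4]
rr=r0+L1*np.sin(a)+L2*np.sin(b);zz=hd+L1*np.cos(a)+L2*np.cos(b)
print(q,"tool ang",c,"d from r",(.5-rr)/np.sin(c),"d from z (.3=zz+d+d cos c)",(.3-zz)/(1+np.cos(c)))
for j2,j3,j5 in((-.9,1.76,2.28),(-.9,1.9,2.14),(-.8,1.9,2.04),(-.7,2.0,1.84)):
  print(j2,j3,"wrist r,z+... tcp tooldown",r0+L1*np.sin(j2)+L2*np.sin(j2+j3),hd+L1*np.cos(j2)+L2*np.cos(j2+j3),"elbow",L1*np.sin(j2))
```

```text
L1 L2 h-d r0 [ 0.5489  0.4841 -0.0526  0.2826 -0.0217] 0.04647011272307444
psi check [ 0.36    0.1    -1.3826  0.2739  2.272  -0.0001  0.5971 -0.0536]
[-1.3688  0.3638  1.5913 -0.0075  1.5879 -0.0384] tool ang 3.542913680173035 d from r 0.313239752653451 d from z (.3=zz+d+d cos c) 0.2647287562597536
-0.9 1.76 wrist r,z+... tcp tooldown -0.08483388090551636 0.6044526411505808 elbow -0.42997133256867104
-0.9 1.9 wrist r,z+... tcp tooldown -0.04435322646223233 0.5501731910303171 elbow -0.42997133256867104
-0.8 1.9 wrist r,z+... tcp tooldown 0.01593350561512591 0.5494236411532375 elbow -0.39375968135322015
-0.7 2.0 wrist r,z+... tcp tooldown 0.0911011645130943 0.4967423830410733 elbow -0.3536137135613333
```

```bash
cat >> h.py <<'E'
YAW=np.radians(-9.25); C0=np.array([.5504,.2141])
gx=np.array([np.cos(YAW),np.sin(YAW),0]); gy=np.array([-gx[1],gx[0],0])
def G(x,y,z): return np.r_[C0,0]+(x*gx+y*gy)/1000+[0,0,z/1000]
def toG(P): d=np.atleast_2d(P)-np.r_[C0,0]; return np.c_[d@gx,d@gy,d[:,2]]*1000
from scipy.spatial.transform import Rotation as Ro
Z=np.array([0,0,-1.]); Q=np.roll(Ro.from_matrix(np.c_[np.cross(gx,Z),gx,Z]).as_quat(),1)
def rect(im,x0,x1,y0,y1,z=18.6,s=8):
    "gauge-frame rectified patch at height z: column=gauge y (left=+y), row=down to -x; s px per mm"
    ys=y1-np.arange(int((y1-y0)*s))/s; xs=x1-np.arange(int((x1-x0)*s))/s
    X,Y=np.meshgrid(xs,ys,indexing="ij"); P=G(0,0,z)+(X[...,None]*gx+Y[...,None]*gy)/1000
    p=proj("top",P.reshape(-1,3)).reshape(*X.shape,2).astype(np.float32)
    return cv2.remap(im,p[...,0],p[...,1],cv2.INTER_CUBIC)
E
python3 - <<'E'
from h import *
im=avg("top",16);np.save("t0.npy",im)
r=rect(im,-72,-12,-40,40,s=10)
cv2.imwrite("pics/r0.png",np.clip(r,0,255)[...,::-1])
E
```

```text
[ WARN:0@4.403] global loadsave.cpp:1063 imwrite_ Unsupported depth image for selected encoder is fallbacked to CV_8U.
```

View pics/r0.png

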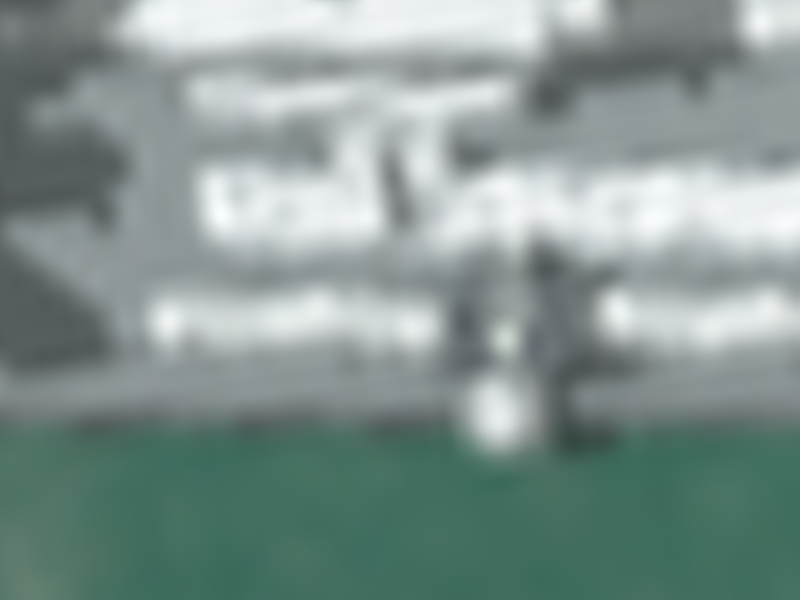

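The rectified patch (10 px/mm) shows the pointer's black line at column ≈395 (y≈+0.5) and the index's white line at ≈510 (y≈−11). So the jaw needs about 11.5 mm of travel, roughly 93 mm at the rim. The drill press sits between the start pose and the gauge, so I'll tuck the arm in before swinging.

Run:
```python
from h import *
print(get_time())
movej([-1.348,-.75,1.9,0,1.99,-.019]); print(get_tcp_pos(),get_ft_force(),get_time())
movej([0.75,-.75,1.9,0,1.99,-.019]); print(get_tcp_pos(),get_ft_force(),get_time())
command_gripper(0.0)
move_pose(G(9,50,110),Q); print(get_joint_pos(),get_ft_force(),get_time())
movel(G(9,50,62),v=.1)
print(movel(G(9,50,50),v=.02,until_force=6), toG(get_tcp_pos()),get_ft_force(),get_time())
```

```text
0.9
[ 0.0318 -0.0865  0.542 ] [-0.0796 -0.4976 -0.2213] 3.125
[0.0585 0.0706 0.5421] [ 0.7123  0.6597 -0.3388] 5.4667
[0.414  0.5615 1.6986 0.     0.8796 0.575 ] [-0.6794  0.1674 -0.0534] 9.275
True [[ 9.6741 50.2656 53.9944]] [ 0.2389 -1.0912  7.2242] 10.3833
```

```bash
cat >> h.py <<'E'
def stroke(x0,x1,press=8,dz=-.2,v=.06,y=50):
    p=toG(get_tcp_pos())[0]
    if np.hypot(p[0]-x0,p[1]-y)>1.5 or p[2]>54.8:
        movel(G(x0,y,58),v=.12); movel(G(x0,y,50),v=.03,until_force=press)
    z=toG(get_tcp_pos())[0,2]+dz
    f0=get_ft_force(); movel(G((x0+x1)/2,y,z),v=v); f1=get_ft_force(); movel(G(x1,y,z),v=v); f2=get_ft_force()
    print("z",z,"f",f0,f1@gx,f1[2],f2@gx,f2[2],"t",get_time())
    movel(G(x1,y,59),v=.12)
E
python3 - <<'E'
from h import *
stroke(9,-9); stroke(9,-9)
im=avg("top",8);np.save("t1.npy",im)
r=rect(im,-72,-12,-40,40,s=10);cv2.imwrite("pics/r1.png",np.clip(r,0,255).astype(np.uint8)[...,::-1]);print(get_time())
E
```

```text
z 53.794375369226394 f [ 0.2389 -1.0912  7.2242] -1.0641784552295002 4.99211528877179 -0.9637073555521284 5.775936809901295 t 10.9833
z 53.28004870062904 f [-0.0121 -1.4207  7.0842] 0.30013192568735664 6.577621522362591 -3.2910008848298857 4.920566294442303 t 12.3917
13.0417
```

View pics/r1.png

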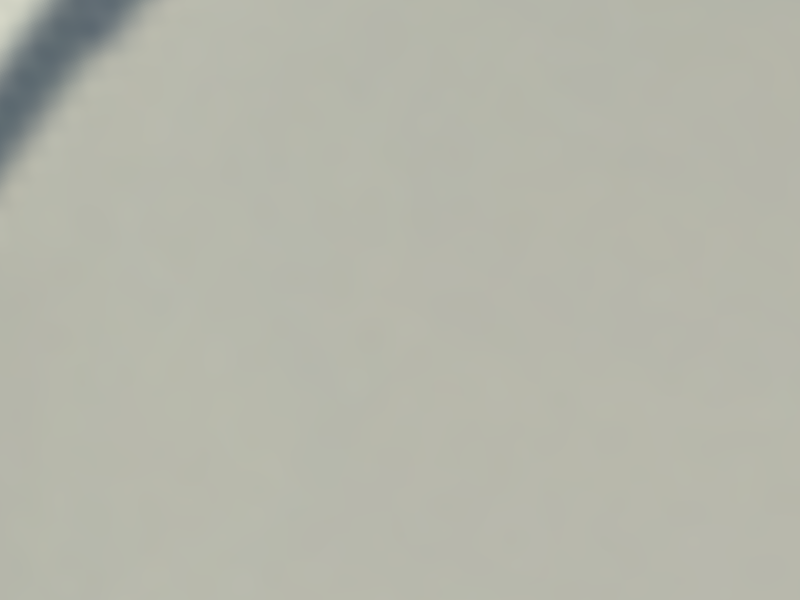

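The arm covers the gauge in the top view, so I'll step it aside to check.

```bash
cat >> h.py <<'E'
def aside():
    p=toG(get_tcp_pos())[0]; movel(G(p[0],p[1],110),v=.25); movej([.8,-.15,1.9,0,1.39,.4])
def prof(im,x0,x1,y0=-25,y1=15,s=10):
    g=rect(im,x0,x1,y0,y1,s=s).mean((0,2)); return y1-np.arange(len(g))/s,g
E
python3 - <<'E'
from h import *
print(get_time());aside();print(get_time())
im=avg("top",12);np.save("t1.npy",im)
a=rect(np.load("t0.npy"),-62,-22,-30,30,s=10);b=rect(im,-62,-22,-30,30,s=10)
r=np.vstack([a[:300],b[:300]]);cv2.imwrite("pics/r2.png",np.clip(r,0,255).astype(np.uint8)[...,::-1]);print(get_time())
E
```

```text
13.0417
14.9083
15.5083
```

View pics/r2.png

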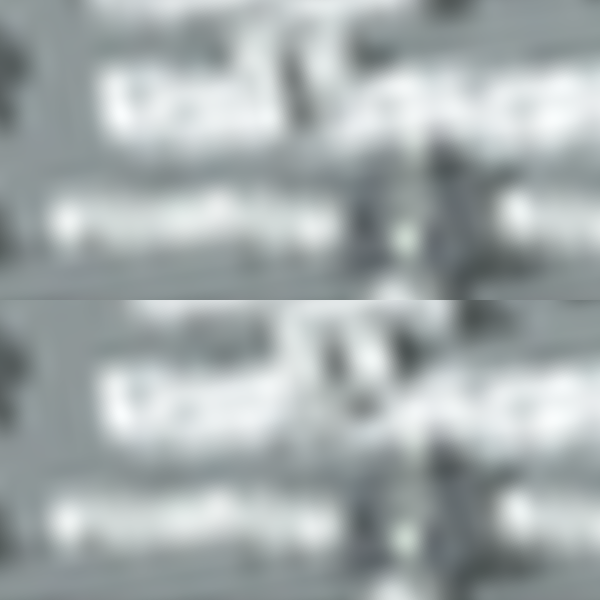

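The lower (new) strip shows the pointer's line moved from column ≈295 to ≈345, with the index line still at ≈410. The wheel rolls without slip, and about 6–7 mm is left.

```bash
cat >> h.py <<'E'
def back(): move_pose(G(10,50,75),Q)
def show(im,name): cv2.imwrite(name,np.clip(rect(im,-60,-22,-26,10,s=16),0,255).astype(np.uint8)[...,::-1])
E
python3 - <<'E'
from h import *
back();stroke(10,-10); stroke(10,-10);aside()
im=avg("top",16);np.save("t2.npy",im);show(im,"pics/r3.png");print(get_time())
for k in(0,1,2):
    im=np.load(f"t{k}.npy")
    for n,x0,x1,sg in(("ptr",-33,-27,-1),("ptrhi",-30,-25,-1),("ptrlo",-36,-32,-1),("idx",-50,-40,1),("idx",-44,-38,1)):
        y,g=prof(im,x0,x1); i=np.argsort(sg*g)[::-1]
        from scipy.signal import find_peaks
        p,pr=find_peaks(sg*g,prominence=8); print(k,n,[(round(y[a],2),round(b,0)) for a,b in zip(p,pr["prominences"])])
E
```

```text
z 53.27957320197756 f [ 0.7687 -1.9972  7.4411] 0.751697446393899 6.507902031464223 -0.5828892028050653 6.451414044943422 t 18.3583
z 53.56341652208774 f [ 0.284  -1.7995  7.0985] -0.32017842874422725 5.024256451768125 -1.4018712803137643 2.9480467551266236 t 19.8083
22.725
0 ptr [(np.float64(11.6), np.float64(14.0)), (np.float64(0.6), np.float64(75.0)), (np.float64(-6.3), np.float64(38.0)), (np.float64(-17.7), np.float64(19.0))]
0 ptrhi [(np.float64(8.8), np.float64(19.0)), (np.float64(0.9), np.float64(70.0)), (np.float64(-6.6), np.float64(38.0))]
0 ptrlo [(np.float64(11.9), np.float64(8.0)), (np.float64(-0.1), np.float64(96.0)), (np.float64(-8.8), np.float64(14.0)), (np.float64(-13.7), np.float64(23.0)), (np.float64(-22.3), np.float64(13.0))]
0 idx [(np.float64(8.6), np.float64(13.0)), (np.float64(-1.1), np.float64(12.0)), (np.float64(-10.7), np.float64(61.0))]
0 idx [(np.float64(8.3), np.float64(24.0)), (np.float64(-11.2), np.float64(35.0)), (np.float64(-22.2), np.float64(9.0))]
1 ptr [(np.float64(11.6), np.float64(14.0)), (np.float64(-3.7), np.float64(57.0)), (np.float64(-10.6), 
[... 570 characters left out ...]
float64(34.0)), (np.float64(-22.2), np.float64(9.0))]
2 ptr [(np.float64(7.8), np.float64(14.0)), (np.float64(-7.9), np.float64(52.0)), (np.float64(-15.5), np.float64(53.0))]
2 ptrhi [(np.float64(7.8), np.float64(21.0)), (np.float64(-7.9), np.float64(73.0)), (np.float64(-15.3), np.float64(64.0))]
2 ptrlo [(np.float64(11.9), np.float64(9.0)), (np.float64(2.2), np.float64(16.0)), (np.float64(-10.1), np.float64(79.0)), (np.float64(-22.3), np.float64(13.0))]
2 idx [(np.float64(8.6), np.float64(13.0)), (np.float64(-1.1), np.float64(12.0)), (np.float64(-10.7), np.float64(61.0))]
2 idx [(np.float64(8.3), np.float64(24.0)), (np.float64(-11.2), np.float64(36.0)), (np.float64(-22.2), np.float64(9.0))]
```

View pics/r3.png

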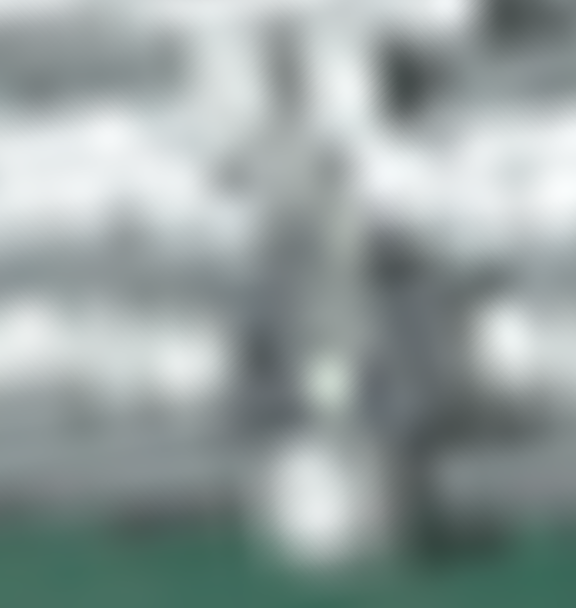

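The pointer's black line is now at column ≈288 (y≈−8.0) and the index's white line at ≈335 (y≈−11.0), so about 3 mm is left. I'll do one 20 mm stroke, then check in both views.

```bash
sed -i 's/def rect(im,x0,x1,y0,y1,z=18.6,s=8)/def rect(im,x0,x1,y0,y1,z=18.6,s=8,cam="top")/; s/p=proj("top",P.resh/p=proj(cam,P.resh/' h.py
python3 - <<'E'
from h import *
back();stroke(10,-10);aside()
im=avg("top",16);np.save("t3.npy",im);sd=avg("side",16);np.save("s3.npy",sd);print(get_time())
a=rect(im,-56,-20,-26,6,s=12);b=rect(sd,-56,-20,-26,6,s=12,cam="side")
cv2.imwrite("pics/r4.png",np.clip(np.hstack([a,b]),0,255).astype(np.uint8)[...,::-1])
from scipy.signal import find_peaks
for k in(0,1,2,3):
    im=np.load(f"t{k}.npy")
    for n,sg,xs in(("ptr",-1,(-25,-27,-29,-31)),("idx",1,(-38,-40,-42,-44,-46))):
        o=[]
        for x in xs:
            y,g=prof(im,x-1,x+1,s=20); p,pr=find_peaks(sg*g,prominence=10); o.append([round(float(y[i]),1) for i in p])
        print(k,n,o)
E
```

```text
z 53.416304667534554 f [ 0.3934 -1.2507  5.2991] 0.960560531366006 6.897107328001837 -1.2055574669354152 4.2732776214777735 t 25.5667
29.2833
0 ptr [[9.8, 0.7, -14.4], [8.7, 1.0, -6.6], [8.4, 0.8, -6.6, -18.0], [0.4, -17.5]]
0 idx [[10.6, -4.4, -11.3], [7.8, -11.1], [8.3, -11.2, -21.9], [11.4, -1.0, -10.9, -22.1], [-1.3, -10.6]]
1 ptr [[4.3, -3.1, -10.2, -17.3], [7.7, -3.4, -10.7], [7.9, -3.6, -10.8, -18.0], [-4.1, -17.5]]
1 idx [[10.6, -0.4, -11.3], [7.8, -11.1], [8.3, -11.2, -21.9], [11.4, -1.0, -10.9, -22.1], [-1.3, -10.6]]
2 ptr [[-7.6, -14.9, -21.6], [7.7, -7.9, -15.4], [7.8, 0.4, -8.0, -15.4], [-7.6, -17.0]]
2 idx [[10.6, -4.2, -11.4], [7.9, -11.1], [8.3, -11.2, -21.9], [11.4, -1.1, -10.9, -22.1], [-1.3, -10.6]]
3 ptr [[-9.9, -17.5], [7.7, -10.1, -17.6], [7.9, 0.8, -10.3, -17.5], [-6.4, -10.4, -17.5]]
3 idx [[10.6, -4.4, -11.4], [7.8, -11.1], [8.3, -11.2, -21.9], [11.4, -1.0, -10.9, -22.1], [-1.3, -10.6]]
```

View pics/r4.png

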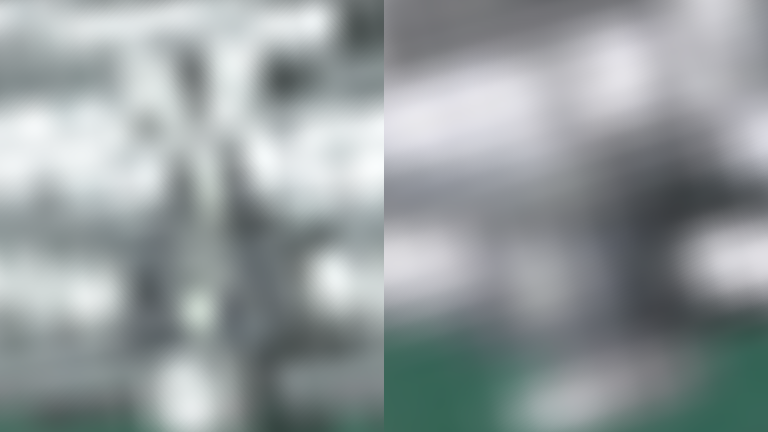

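The left panel (top view) shows the black line at about y=−10.1 and the white line at about −11.1, so about 1.05 mm is left. The side-view panel is too blurred to help. I'll make a short 9.5 mm stroke.

Run:
```python
from h import *
move_pose(G(5,50,66),Q);stroke(5,-4.5);aside()
im=avg("top",10);np.save("t4.npy",im);print(get_time())
a=rect(im,-56,-20,-26,6,s=12);b=rect(np.load("t3.npy"),-56,-20,-26,6,s=12)
cv2.imwrite("pics/r5.png",np.clip(np.hstack([a,b]),0,255).astype(np.uint8)[...,::-1])
from scipy.signal import find_peaks
for k in(3,4):
    im=np.load(f"t{k}.npy")
    for n,sg,xs in(("ptr",-1,(-25,-26,-27,-28,-29,-30,-31)),("idx",1,(-36,-37,-38,-40,-42,-44,-46))):
        o=[]
        for x in xs:
            y,g=prof(im,x-.7,x+.7,s=20); p,pr=find_peaks(sg*g,prominence=10); o.append([round(float(y[i]),2) for i in p if -14<y[i]<-7])
        print(k,n,o)
```

```text
z 53.45861167040635 f [ 0.9007 -0.4614  6.628 ] 1.3743921718627936 5.210282979698064 1.3256598840098759 6.447962121452077 t 31.9583
34.5833
3 ptr [[-9.8], [-9.95], [-10.1], [-10.25], [-10.3], [-10.4], [-10.45]]
3 idx [[-11.45], [-11.45], [-11.4], [-11.0], [-11.2], [-10.85], [-10.55]]
4 ptr [[-10.1], [-10.2], [-10.25], [-10.3], [-10.4], [-10.6], [-10.9]]
4 idx [[-11.35], [-11.45], [-11.4], [-11.1], [-11.1], [-10.85], [-10.55]]
```

View pics/r5.png

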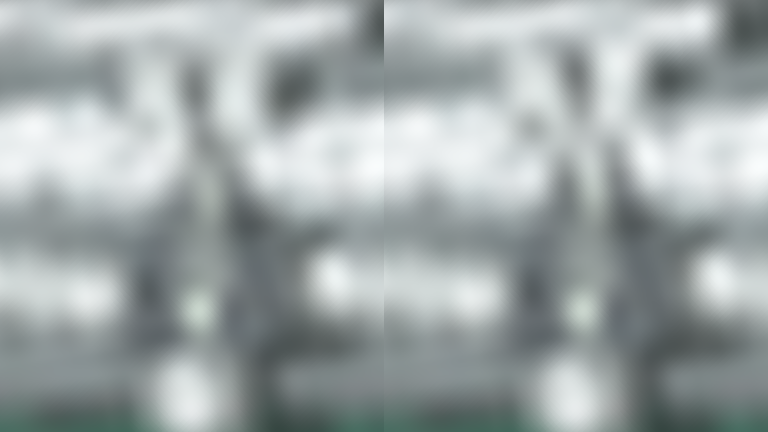

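Run:
```python
from h import *
from scipy.signal import find_peaks
from scipy.optimize import minimize_scalar
from scipy.ndimage import gaussian_filter as gf
I=[np.load(f"t{k}.npy").mean(2) for k in range(5)]
# jaw top face right/left edges at z=46: edge location by half-level crossing, per row, averaged
for z,x0,x1 in((46,-14,14),):
  E=[]
  for im in I:
    g=rect(im,x0,x1,-50,40,z=z,s=10).mean(0); y=40-np.arange(len(g))/10
    d=np.gradient(gf(g,6)); E.append((g,y,d))
    p,_=find_peaks(abs(d),prominence=1.5); print([(round(float(y[i]),2),round(float(d[i]),1)) for i in p])
# plate+line profile shift by 1-D least squares against frame 0
def pr(im): return rect(im,-30,-25,-30,20,s=10).mean(0)
P=[pr(i) for i in I];yy=20-np.arange(len(P[0]))/10
for k in range(1,5):
  def c(s):
    m=(yy>-8)&(yy<9); a=P[0][m]; b=np.interp(-(yy[m]-s),-yy,P[k]); return ((a-a.mean()-b+b.mean())**2).mean()
  S=np.arange(0,14,.05);v=[c(s) for s in S];print(k,"shift",S[np.argmin(v)],min(v))
# index: line centre at each x with wide window
for x in range(-54,-35,2):
    g=rect(sum(I)/5,x-1,x+1,-16,-6,s=20).mean(0);y=-6-np.arange(len(g))/20;p,q=find_peaks(g,prominence=3);print(x,[(round(float(y[i]),2)) for i in p])
# base yaw check: back and front base edge slope, z=14
for xa,xb in((46,62),(-62,-46)):
  o=[]
  for yb in list(range(-95,-20,15))+list(range(20,90,15)):
    r=rect(sum(np.load(f"t{k}.npy") for k in range(5))/5,xa,xb,yb,yb+10,z=14,s=10);g=(r[...,0]-r[...,1]).mean(1);xs=xb-np.arange(len(g))/10
    o.append((yb+5,xs[np.argmax(abs(np.gradient(gf(g,5))))]))
  print(np.array(o).T,"yaw err deg",np.degrees(np.polyfit(*np.array(o).T,1)[0]))
```

```text
[(24.1, 2.7), (3.0, 1.5), (-13.6, -2.2), (-16.2, 1.9), (-19.1, -4.5)]
[(20.6, 2.5), (6.6, -1.5), (-1.0, 1.6), (-17.4, -2.0), (-20.0, 1.8), (-22.9, -4.7), (-38.6, 2.1)]
[(16.2, 2.3), (-5.3, 1.5), (-21.8, -2.1), (-27.2, -4.5), (-43.0, 2.0)]
[(14.1, 2.3), (0.5, -1.5), (-7.2, 1.5), (-23.7, -1.9), (-26.4, 1.7), (-29.3, -4.6), (-44.8, 1.7)]
[(13.0, 2.1), (-24.9, -2.3), (-27.4, 1.8), (-30.2, -4.3), (-45.6, 1.6)]
1 shift 4.15 114.39837299514642
2 shift 8.65 200.02864665087424
3 shift 10.850000000000001 117.5705658131964
4 shift 11.25 59.36372099537499
-54 [-9.8]
-52 [-9.45]
-50 [-9.65]
-48 [-10.65]
-46 [-10.6, -15.0]
-44 [-10.85]
-42 [-11.2]
-40 [-11.1]
-38 [-11.35]
-36 [-11.4]
[[-90.  -75.  -60.  -45.  -30.   25.   40.   55.   70.   85. ]
 [ 53.8  53.7  53.6  53.6  53.7  54.1  53.8  53.7  53.8  53.7]] yaw err deg 0.036226948776996185
[[-90.  -75.  -60.  -45.  -30.   25.   40.   55.   70.   85. ]
 [-54.4 -54.5 -54.5 -54.4 -54.5 -54.5 -54.3 -54.3 -53.8 -54. ]] yaw err deg 0.1548225389837723
```

Run:
```python
from h import *
A=sum(np.load(f"t{k}.npy") for k in range(5))/5
for x in range(-60,-35,2):
    r=rect(A,x-1,x+1,-18,-4,s=10).mean(0);y=-4-np.arange(len(r))/10
    l=r.mean(1);ch=r[:,1]-(r[:,0]+r[:,2])/2
    def cen(v,lo=-13.8,hi=-8.2):
        m=(y>lo)&(y<hi);w=v[m]-np.linspace(v[m][0],v[m][-1],m.sum());w=np.clip(w,0,None);return (w*y[m]).sum()/max(w.sum(),1e-6),w.max()
    print(x,"lum cen %.2f (%.0f)"%cen(l),"chroma cen %.2f (%.1f)"%cen(ch),"lum@mm",l[::10].round().astype(int))
# raw pixels around line
p=proj("top",np.array([G(x,-11,18.6) for x in(-34,-40,-46,-52)]));print(p)
c=p.mean(0).round().astype(int);print(A[c[1]-8:c[1]+7,c[0]-6:c[0]+7].mean(2).round().astype(int))
B=np.load("t4.npy");print(B[c[1]-11:c[1]-1,c[0]-6:c[0]+7].mean(2).round().astype(int), c)
```

```text
-60 lum cen -13.54 (0) chroma cen -10.37 (0.6) lum@mm [89 89 89 88 88 88 88 88 90 92 93 93 92 91]
-58 lum cen -10.45 (12) chroma cen 0.00 (0.0) lum@mm [ 88  88  94  99 107 115 118 115 108 103  99  92  85  80]
-56 lum cen -10.56 (35) chroma cen 0.00 (0.0) lum@mm [ 87  92 111 130 158 180 187 175 152 133 116  93  76  66]
-54 lum cen -10.69 (45) chroma cen -12.15 (0.1) lum@mm [101 111 135 165 201 224 231 216 187 161 131 101  84  81]
-52 lum cen -10.68 (34) chroma cen -11.87 (0.6) lum@mm [128 134 147 171 202 221 221 204 180 160 130 104  91 101]
-50 lum cen -10.67 (26) chroma cen -11.08 (1.2) lum@mm [130 125 126 137 159 177 179 166 151 139 119 101  87  89]
-48 lum cen -10.76 (48) chroma cen -10.77 (4.3) lum@mm [131 115 105 103 111 131 155 160 140 118 111 110 101  91]
-46 lum cen -10.67 (82) chroma cen -10.62 (7.5) lum@mm [158 125 105 104 118 152 191 195 155 116 109 113 109 105]
-44 lum cen -10.89 (45) chroma cen -10.71 (4.6) lum@mm [169 126  97  99 119 140 161 168 155 133 118 111 108 113]
-42 lum cen -11.08 (29) chroma cen -10.93 (2.4) lum@mm [146 128 112 112 122 136 148 154 150 136 119 10
[... 1121 characters left out ...]
199 140  93 127 129 131 137]
 [ 88  85  87  98 157 218 184 128  81 101 111 124 127]
 [ 93  89  89  91 110 138 125 103  67  69  77  97  96]]
[[224 203 195 171 150 151 138 145 161 163 168 169 184]
 [178 179 202 222 226 224 224 222 206 197 171 150 153]
 [146 152 165 174 167 194 188 199 206 210 227 231 222]
 [149 149 150 148 146 199 202 153 189 214 178 169 162]
 [224 234 208 215 168 217 210 127 210 212 126 102 140]
 [236 239 232 234 221 200 217 154 217 209 117 128 167]
 [236 218 237 235 217 228 220 146 177 208 187 223 227]
 [184 164 202 211 223 226 180 169 156 232 232 236 217]
 [149 148 159 165 177 157 134 169 123 183 207 229 224]
 [177 149 145 135 133 123 134 142  91 115 163 180 181]] [306 226]
```

Combining the frames, the pointer is at y≈−10.75 (jaw shift 11.17 mm, measured on the jaw edges) and the index line at ≈−10.95. I'll give one tiny nudge (a 3 mm stroke, ~0.2 mm of jaw net of the loss seen earlier) and then press the lever down along its arc.

Run:
```python
from h import *
move_pose(G(2,50,64),Q);stroke(2,-1)
def e(t,r=50,up=0): 
    return G(-45.4-r*np.cos(t)+(3.5+up)*np.sin(t)+12,97,30+r*np.sin(t)+(3.5+up)*np.cos(t))
p=toG(get_tcp_pos())[0]; movel(G(p[0],p[1],100),v=.25)
movel(e(1.0,up=25),v=.25);movel(e(.97,up=6),v=.15);print(get_time(),get_ft_force())
for t in(.8,.6,.4,.2,.05): movel(e(t),v=.08);print(t,toG(get_tcp_pos())[0],get_ft_force()[2])
d=e(0);d[2]-=.004;print(movel(d,v=.02,until_force=18),toG(get_tcp_pos())[0],get_ft_force(),get_time())
```

```text
z 54.01199503023784 f [-0.7365 -1.6972  8.445 ] 1.6074924444358643 3.880457175406186 2.790848652101236 3.727572054610673 t 37.25
38.4917 [ 1.4757 -0.0846 -0.0497]
0.8 [-65.9944  96.7798  68.1534] -0.6529089535005789
0.6 [-73.2394  96.837   60.7687] 0.582335900037631
0.4 [-78.5437  96.7828  52.3861] -0.5515615879966742
0.2 [-82.0383  96.7268  43.1525] -0.005950259230962115
0.05 [-83.3955  96.7242  35.7861] 0.7418568070020966
True [-83.5565  96.776   33.6237] [-1.6558 -1.6689  9.3205] 40.175
```

Run:
```python
from h import *
p=get_tcp_pos(); print(movel(p-[0,0,.003],v=.02,until_force=14),toG(get_tcp_pos())[0],get_ft_force())
aside()
im=avg("top",10);np.save("t5.npy",im);sd=read_camera("side");print(get_time())
a=cv2.resize(np.clip(im[170:270,240:350],0,255).astype(np.uint8),None,fx=4,fy=4,interpolation=cv2.INTER_CUBIC)
b=cv2.resize(sd[170:270,195:285],None,fx=4,fy=4,interpolation=cv2.INTER_CUBIC)
cv2.imwrite("pics/f.png",np.hstack([a,b])[...,::-1])
from scipy.signal import find_peaks
from scipy.ndimage import gaussian_filter as gf
for k in(4,5):
    im=np.load(f"t{k}.npy")
    g=rect(im.mean(2),-14,14,-50,40,z=46,s=10).mean(0); y=40-np.arange(len(g))/10;d=np.gradient(gf(g,6))
    p,_=find_peaks(abs(d),prominence=1.2); print([(round(float(y[i]),2),round(float(d[i]),1)) for i in p])
    o=[]
    for x in range(-31,-24):
        y,g=prof(im,x-.7,x+.7,s=20); p,pr=find_peaks(-g,prominence=10); o.append([round(float(y[i]),2) for i in p if -14<y[i]<-7])
    print(o)
```

```text
False [-83.5165  96.8854  33.2042] [-6.6162 -4.1699 28.1358]
42.8167
[(13.0, 2.1), (-0.7, -1.4), (-8.2, 1.4), (-24.9, -2.3), (-27.4, 1.8), (-30.2, -4.3), (-45.6, 1.6)]
[[-10.9], [-10.6], [-10.4], [-10.3], [-10.25], [-10.2], [-10.1]]
[(13.0, 2.2), (-1.0, -1.3), (-8.4, 1.4), (-24.9, -2.1), (-27.5, 1.8), (-30.5, -4.4), (-45.6, 1.6)]
[[-10.9], [-10.6], [-10.4], [-10.3], [-10.3], [-10.4], [-10.75]]
```

View pics/f.png

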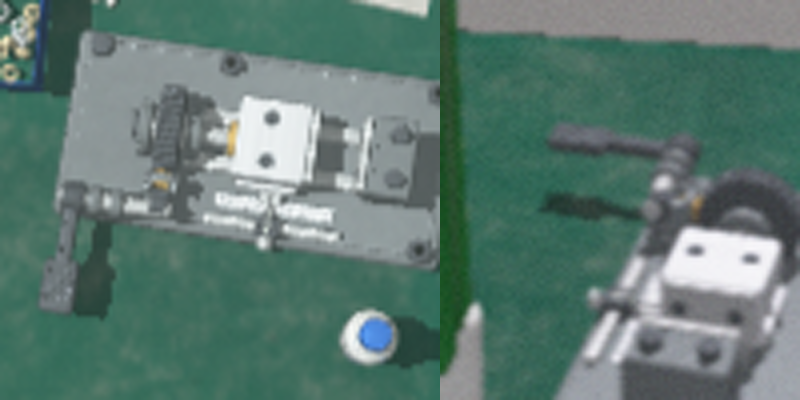

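The lever is level and against its stop (28 N at z = 33.2 mm). The jaw held through locking, with the pointer at y≈−10.9 and the index at ≈−10.95. The dropper and bin are where they were, so I'm handing it in.

```bash
python3 -c "
from station import *
print(get_time(),job_done())"
```

```text
the job is handed in; nothing more can be done
42.8167 None
```

The gauge is set and handed in at 42.8 s: by the top camera, pointer and index line agree to about 0.1 mm (measurement good to about ±0.2 mm), the lock lever is fully down, and the arm is clear; the judge's verdict was not shown.

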